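Park the sanding head and take off its worn drum

TASK

Take the worn drum off the bench sanding head: work the ball-knobbed lever through its zigzag gate, out of the drive notch at the far end and all the way home into the park notch nearest you, which swings the keeper finger away from the end of the spindle. Then slide the stop collar off the spindle and set it down in the parts tray, and after it slide off the drum and set it down in the tray too, dropping neither; let go of everything and leave the lever parked and the other things on the bench where they are.

Things in the scene. Friction and masses are not known exactly. Their poses are not given: they have to be found in the camera images.
- sanding_head: grey cast bench sanding head, bolted down, 235 x 130 mm, 305 mm high. Origin on the bench under the housing; x points away from the gate (roughly away from the robot), y to the left, z up. The spindle, a bar 15 mm thick, sticks out sideways along +y at x = -30 mm, 105 mm up, from a shoulder at y = 83 mm to its free end at y = 167 mm. A 90 mm motor lies along x on top, axis 245 mm up.
- knob_centre (a point): centre of the black ball knob, 30 mm across, on the shift lever (rod 7 mm thick, pivot 130 mm below along the rod). The lever swings toward the robot and sideways, moves with 2 to 3 N at the knob, stays where it is left, and starts in the drive notch. The motor's fan cover juts out above it: come in from the gate's side, tilted about 40 degrees, square to the gate; nearer park 20 to 25 will do.
- gate_1 (a point): knob centre in the drive notch, the far end of the gate's slot; head frame (-115, 18, 171) mm. The gate is a steel plate facing the robot's side, outward normal (-0.643, 0, 0.766) in the head's frame; the knob stays 30 mm off it. Its slot runs straight from gate_1 to gate_2, 3, 4, 5 and 6 in this order and leaves the knob about 4 mm of play each way.
- gate_2 (a point): knob centre at the first bend: nearer than gate_1, same (left) side; head frame (-141, 18, 157) mm
- gate_3 (a point): knob centre at the second bend: straight to the right (-y) of gate_2; (-141, -18, 157) mm
- gate_4 (a point): knob centre at the third bend: nearer than gate_3, right side; (-163, -18, 139) mm
- gate_5 (a point): knob centre at the fourth bend: straight to the left of gate_4; (-163, 18, 139) mm
- gate_6 (a point): knob centre in the park notch, the nearest and lowest end of the slot; (-181, 18, 115) mm
- lever_shift (a joint): swing of the lever toward the robot, rad: 0 at gate_1, 0.23 at gate_2 and 3, 0.45 at gate_4 and 5, 0.68 at gate_6 (park; end stop about 0.71). It also turns the keeper, a flat steel finger on a shaft 53 mm below the spindle: upright across the spindle's free end in drive, swung away to +x and lying nearly level when parked.
- lever_select (a joint): sideways swing of the lever, rad: 0 in the left column (gate_1, 2, 5, 6), 0.276 in the right column (gate_3, 4)
- collar_centre (a point): centre of the dark steel stop collar on the spindle: a ribbed ring 44 mm across, 30 mm wide, bore 19 mm, about 0.16 kg; 2 mm play all round, hangs 2 mm below the spindle's axis. Its y axis lies along the spindle; it comes off along +y of the sanding head. It sits up to 6 mm from the drum.
- drum_centre (a point): centre of the brown sanding drum on the spindle behind the collar: 54 mm across, 46 mm wide along the spindle, bore 19 mm, about 0.11 kg, same fit, same axes, comes off the same way
- spindle_nose (a point): middle of the spindle's free end; its axes are those of the sanding head
- parts_tray: shallow aluminium tray with a rubber mat, fixed; 140 x 180 mm outside (x, y), walls 25 mm high and 3 mm thick, mat surface 6 mm above the bench. Origin: centre of its underside on the bench; y along its long side, z up.
- spare_drum: bystander: a thicker brown sanding drum, 62 mm across and 46 mm high, standing on end right of the sanding head; origin at the centre of its underside
- glue_bottle: bystander: glue bottle, 58 mm across, 164 mm high, on the right of the sanding head; origin at the centre of its underside
- wax_pot: bystander: round grey lidded pot, 91 mm across, 44 mm high, right of the sanding head; origin at the centre of its underside
- sand_block: bystander: brown block 45 x 85 x 28 mm lying between the robot and the sanding head; origin at the centre of its underside
Not all that is in view belongs to the job. Of the things shaped like the part that bears collar_centre, the dark steel one is meant.

How it is judged:
By the outcome, as a careful person would: the job done as asked, in the order asked, and still so for the second after the job is handed in, with the robot touching nothing.
It also fails if it takes over 64 s, if anything falls off the work surface, if the arm or the gripper's body presses on something with over 40 N, if the wrist force passes 120 N, or if a joint passes its speed limit or range.

ROBOT

A 7-joint arm with a two-finger parallel gripper is mounted at the origin on a cart in front of the work surface, level with it; the furniture and walls round the work are solid. World frame = base frame: x ahead of the robot, y to its left, z up, the work surface at z = 0. Lengths are in m, angles in rad, forces in N, time in s.
With the tool pointing down it reaches from about 0.35 to 0.9 m from the base axis. Payload 19.9 kg.
Tool frame: the origin (TCP) lies between the finger pads; the fingertips stand 19 mm ahead of it and the grasp point (between the pads) is the TCP; z points along the fingers, y is the line along which they close (so a half turn about z gives the same grasp; the last joint's range is limited). The gripper opens to 94 mm and grips with 3 to 60 N. Pads are 16 mm wide; open, the fingers measure 119 mm over their backs; the gripper's body (75 mm by 177 mm) begins 78 mm behind the grasp point.
Start: joints at [1.087, 0.417, -0.01, 1.614, 0.005, 1.111, -0.053], TCP at [0.268, -0.565, 0.224] pointing down, gripper open.
Joint ranges: [-2.81, 2.81], [-0.39, 2.02], [-1.27, 1.25], [0.06, 2.57], [-1.19, 4.33], [0.19, 2], [-2.82, 2.82]. Speed limits (rad/s): [1.89, 1.89, 2.39, 2.39, 3.01, 3.01, 3.01].

INTERFACE

Orientations are given as a 3x3 rotation matrix whose columns are the frame's x, y, z axes.
In Python, from rig import robot gives the robot as it stands. Calls block until the motion is done:
- robot.move_ptp(position, orientation): joint-space move of the TCP to a pose.
- robot.move_linear(position, velocity=0.15, frame=None, threshold=None): straight line of the TCP; frame=None keeps the orientation; velocity is the mean speed in m/s. With threshold (N) it stops when the force on the tool has changed by that much, and returns True; else False.
- robot.goto_joints(angles): joint-space move.
- robot.gripper_to(opening): finger opening in m; the grip force is fixed at half the most; returns when the fingers have stopped.
- robot.pause(seconds).
- robot.ik(position, orientation): joint angles nearest the present ones, or None.
- robot.get_state(): the state.
- robot.grab_frame(name): name is "side" or "top"; returns the picture (400x640x3 uint8, red, green, blue); there is no depth.
- robot.camera_info(name): a dict with "fx", "fy", "cx", "cy" (pixels), "dist" ([k1, k2, p1, p2, k3] as OpenCV has them; the pictures are not rectified), "rvec" (rotation vector, rad) and "tvec" (3), from world to camera coordinates, as OpenCV has them. Camera axes: x right, y down, z forward; pixel columns grow to the right and rows downward; lengths in m; the calibration is good to about 2 mm. A picture is of the moment at which its call begins. camera_info takes no time and is no camera call.
A pose or a line that the arm cannot do raises robot.PlanningError and nothing moves.
- robot.sign_off(): hands the job in; it is judged then, once.
The state is a dict: "time": time; "qpos": joint angles; "joint_vel": joint speeds; "effort": joint torques, N m; "ee_pos": TCP position; "tool_rot": TCP orientation; "force": force on the tool from outside, world axes, zero at the start; "moment": the same for the moment, N m; "opening": finger opening in m; "grasp_force": force on a finger pad.
Only numpy, scipy, OpenCV 4.12 (cv2) and the standard library are available. Lean on these libraries where they do the work, as an engineer would, in place of code of your own. Each camera call takes 0.05 s, during which the arm holds its last target. There are 200 camera calls.

## Working session

There is one attempt and no reset: what is moved stays moved. The work goes in short steps, each a Python script; the robot and the scene stay as the last script left them, time stands still between calls to the robot, and variables do not carry over. Pictures are saved under pics/ and viewed, at most 13 in all, crops included, and the job is handed in when it is done.

```bash
ls; mkdir -p pics; python3 - <<'E'
from rig import robot
import cv2
for n in("side","top"):
    im=robot.grab_frame(n); cv2.imwrite(f"pics/{n}0.png",im[:,:,::-1]); print(n,robot.camera_info(n))
print(robot.get_state())
E
```

```text
pics
side {'fx': 395.41675987359747, 'fy': 395.41675987359747, 'cx': 317.12603893034316, 'cy': 199.01698502932126, 'dist': array([-0.04946332,  0.        ,  0.        ,  0.        ,  0.        ]), 'rvec': array([ 0.50679397, -2.48199129,  1.53386176]), 'tvec': array([0.48261641, 0.19665426, 0.81335829])}
top {'fx': 482.44288075172904, 'fy': 482.44288075172904, 'cx': 322.7129877734968, 'cy': 206.86251601922473, 'dist': array([-0.06249233,  0.        ,  0.        ,  0.        ,  0.        ]), 'rvec': array([ 2.19308593, -2.14646263,  0.11746472]), 'tvec': array([-0.04530747,  0.56007275,  1.31373687])}
{'time': 0.1, 'qpos': array([ 1.08648034,  0.41793321, -0.01029468,  1.61410124,  0.00470141,
        1.11066672, -0.0529792 ]), 'joint_vel': array([ 7.48166965e-05, -5.15149333e-05,  1.46118031e-05, -3.94153854e-04,
        4.67927608e-04,  1.15461135e-03, -1.33814552e-03]), 'effort': array([ 1.04072482e-03, -8.52576327e+01,  6.40037544e-01, -4.26688063e+01,
       -4.88755200e-02,  1.64883875e-02,  1.10659955e-04]), 'ee_pos': array([ 0.2676596 , -0.56444782,  0.2238814 ]), 'tool_rot': array([[ 9.03539289e-01,  4.28504909e-01, -5.44027634e-04],
       [ 4.28505245e-01, -9.03538806e-01,  9.38744135e-04],
       [-8.92936085e-05, -1.08131090e-03, -9.99999411e-01]]), 'force': array([-1.18843186,  0.22679093,  0.57583211]), 'moment': array([ 0.00336216, -0.0107682 , -0.01494274]), 'grasp_force': 0.0, 'opening': 0.09357363533620137}
```

View pics/side0.png

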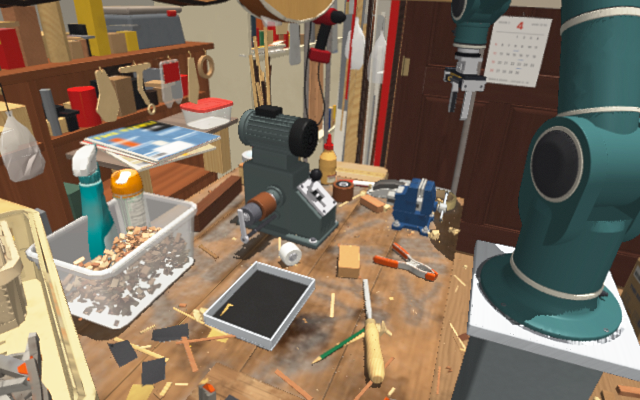

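View pics/top0.png

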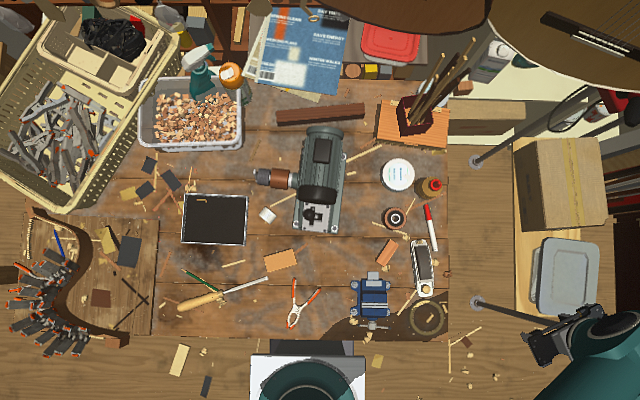

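The side view shows the head at (285,185), the knob at (316,175), the collar and drum at (245,213) and (263,203), the tray at (262,303), and a pale ring on the bench at (290,252). In the top view the head is at (318,180), the collar at (262,177), the drum at (278,179), the tray at (214,219), and the pale ring at (267,214).

Candidates for the collar:
- The dark ring on the spindle, top (262,177).
- The pale ring on the bench, top (267,214).
- The spare drum, top (393,217).

I choose the dark ring on the spindle and check it in a close crop.

```bash
python3 - <<'E'
import cv2,numpy as np
s=cv2.imread("pics/side0.png")[100:260,220:350]; t=cv2.imread("pics/top0.png")[110:240,240:350]
s=cv2.resize(s,None,fx=3.7,fy=3.7,interpolation=cv2.INTER_CUBIC)[:592]; cv2.imwrite("pics/cs.png",s)
t=cv2.resize(t,None,fx=4.5,fy=4.5,interpolation=cv2.INTER_CUBIC); cv2.imwrite("pics/ct.png",t)
E
```

```text
(no output)
```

View pics/cs.png

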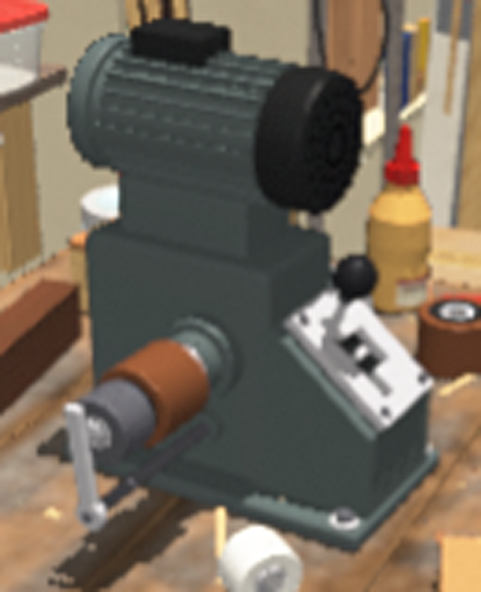

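View pics/ct.png

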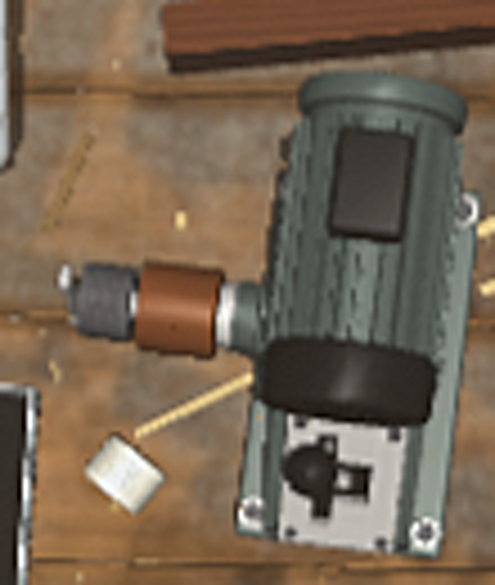

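The crops confirm the dark ribbed collar on the spindle, at crop-top (105,300). The drum is at (179,309), the knob at (308,473), and the base bolts at (252,512), (424,532) and (467,210). In the side crop the knob is at (355,277), the drum near (165,395), and the keeper is upright at the spindle end. The pale ring on the bench is a decoy.

```bash
cat > h.py <<'E'
import cv2,numpy as np
from rig import robot
C={n:robot.camera_info(n) for n in("side","top")}
def ray(n,p):
    c=C[n];K=np.array([[c["fx"],0,c["cx"]],[0,c["fy"],c["cy"]],[0,0,1]])
    u=cv2.undistortPoints(np.array([[p]],float),K,c["dist"])[0,0]
    R=cv2.Rodrigues(c["rvec"])[0]; d=R.T@np.array([u[0],u[1],1]); return -R.T@c["tvec"],d/np.linalg.norm(d)
def plane(n,p,z):
    o,d=ray(n,p); return o+d*(z-o[2])/d[2]
def tri(ps,pt):
    (a,u),(b,v)=ray("side",ps),ray("top",pt)
    s=np.linalg.lstsq(np.c_[u,-v],b-a,rcond=None)[0]
    P,Q=a+s[0]*u,b+s[1]*v; return (P+Q)/2,np.linalg.norm(P-Q)
def proj(n,P):
    c=C[n];K=np.array([[c["fx"],0,c["cx"]],[0,c["fy"],c["cy"]],[0,0,1]])
    return cv2.projectPoints(np.array(P,float).reshape(-1,3),c["rvec"],c["tvec"],K,c["dist"])[0][:,0]
E
python3 - <<'E'
from h import *
np.set_printoptions(precision=4,suppress=True)
s=cv2.imread("pics/side0.png");t=cv2.imread("pics/top0.png")
def blobs(im,x0,y0,x1,y1,f):
    c=cv2.resize(im[y0:y1,x0:x1],None,fx=4,fy=4,interpolation=cv2.INTER_CUBIC)
    m=f(cv2.cvtColor(c,cv2.COLOR_BGR2HSV).astype(int)).astype(np.uint8)
    k=max(cv2.findContours(m,0,1)[0],key=cv2.contourArea)
    g=lambda p:(np.array(p)+.5)/4-.5+[x0,y0]
    r=cv2.minAreaRect(k);cc=cv2.minEnclosingCircle(k); x,y,w,h=cv2.boundingRect(k)
    print('rect',g(r[0]),np.array(r[1])/4,r[2],'circ',g(cc[0]),cc[1]/4,'bb',g((x,y)),g((x+w,y+h)),cv2.contourArea(k)/16)
    return g(r[0]),[g(p) for p in cv2.boxPoints(r)]
brown=lambda h:(h[...,0]<15)&(h[...,1]>120)&(h[...,2]>50)
dk=lambda h:(h[...,2]<60)
print('drum top');dt,_=blobs(t,268,164,292,194,brown)
print('drum side');ds,_=blobs(s,245,185,280,225,brown)
print('knob top');kt,_=blobs(t,300,205,320,226,dk)
print('knob side');ks,_=blobs(s,309,166,324,182,dk)
gray=lambda h:(h[...,1]<70)&(h[...,2]<140)
print('collar top');ct,_=blobs(t,254,164,271,190,gray)
print('collar side');cs,_=blobs(s,240,198,264,226,gray)
mat=lambda h:(h[...,2]<75)
print('tray mat top');mt,bt=blobs(t,170,185,256,252,mat)
print('tray mat side');ms,bs=blobs(s,195,255,325,355,mat)
for a,b in((ks,kt),(ds,dt),(cs,ct),(ms,mt)): print(tri(a,b))
bo=[np.array(p)/4.5+[240,110]-.4 for p in((252,512),(424,532),(467,210))]
sb=np.array((345,518))/3.7+[220,100]-.4
print('bolt',tri(sb,bo[0]))
B=[plane("top",p,.02)for p in bo];print(B, np.arctan2(*(B[0]-B[1])[:2]), np.arctan2(*(B[2]-B[1])[1::-1]))
print('mat corners',[plane("top",p,.006) for p in bt])
print('cams',ray("side",(320,200)),ray("top",(320,200)))
E
```

```text
drum top
rect [279.1042 178.2883] [18.6315 20.0248] 7.253194808959961 circ [279.3851 178.368 ] 12.759830474853516 bb [268.875 167.875] [289.625 189.375] 337.0
drum side
rect [263.0977 204.2121] [23.2168 23.4327] 55.9390869140625 circ [261.3208 205.5525] 14.422530174255371 bb [247.375 191.625] [275.875 220.125] 356.25
knob top
rect [311.4519 215.1154] [15.8783 14.8382] 56.3099365234375 circ [310.75 215.75] 9.355838775634766 bb [302.125 206.625] [319.625 224.625] 152.53125
knob side
rect [315.125 174.75 ] [11.1803 11.7394] 63.43495178222656 circ [315.0089 174.7116] 6.522359848022461 bb [308.625 168.875] [321.375 181.125] 101.59375
collar top
rect [261.7365 176.2061] [16.7687 16.481 ] 9.462322235107422 circ [262.0487 175.9837] 10.630278587341309 bb [253.625 168.125] [270.625 185.375] 217.71875
collar side
rect [251.309  212.2304] [31.6926 20.2702] 74.81416320800781 circ [253.875  211.5845] 16.74604034423828 bb [239.625 197.625] [263.625 225.625] 396.03125
tray mat top
rect [213.4137 219.1728] [62.2999 47.0631] 2.8985769748687744 circ [213.    219.125] 38.588600158691406 bb [181.125 194.
[... 291 characters left out ...]
28, 0.1113]), np.float64(0.0020580827815963876))
(array([0.6286, 0.1284, 0.1123]), np.float64(0.0026623268280062677))
(array([0.5239, 0.2743, 0.0165]), np.float64(0.0067438503591380474))
bolt (array([0.5148, 0.0417, 0.021 ]), np.float64(0.0020667231294237533))
[array([0.5139, 0.0414, 0.02  ]), array([ 0.5038, -0.0655,  0.02  ]), array([ 0.7075, -0.0888,  0.02  ])] 0.09428986294363018 -0.11390803494249603
mat corners [array([0.4575, 0.3643, 0.006 ]), array([0.5913, 0.3643, 0.006 ]), array([0.586 , 0.1859, 0.006 ]), array([0.4528, 0.1877, 0.006 ])]
cams (array([0.2193, 0.7771, 0.5303]), array([ 0.3188, -0.8322, -0.4536])) (array([ 0.4214, -0.0292,  1.365 ]), array([ 0.1179,  0.0029, -0.993 ]))
```

```bash
python3 - <<'E'
from h import *
np.set_printoptions(precision=4,suppress=True)
kt,ks=(308.1,214.7),(315.5,174.6)
print('knob',tri(ks,kt)); k=plane("top",kt,.171); d=plane("top",(279.1,178.3),.103)
print(k,d, plane("top",(261.7,176.2),.103))
yaw=-.105;R=np.array([[np.cos(yaw),-np.sin(yaw),0],[np.sin(yaw),np.cos(yaw),0],[0,0,1]])
O=k-R@[-.115,.018,.171]; print('O',O,'drum in head',R.T@(d-O),'collar',R.T@(plane("top",(261.7,176.2),.103)-O))
b=[plane("top",p,.021) for p in((295.6,223.4),(333.8,227.8))];print('bolts in head',[R.T@(p-O) for p in b])
sn=[O+R@np.array(v) for v in ((-.03,.167,.105),(-.03,.083,.105),(-.115,.018,.171))]
print(proj("side",sn),proj("top",sn))
def show(n,bgr,x0,y0,x1,y1,f):
    c=cv2.resize(bgr[y0:y1,x0:x1],None,fx=f,fy=f,interpolation=cv2.INTER_CUBIC)
    P={k:O+R@(np.array(v)/1000) for k,v in dict(g1=(-115,18,171),g2=(-141,18,157),g3=(-141,-18,157),g4=(-163,-18,139),g5=(-163,18,139),g6=(-181,18,115),nose=(-30,167,105),sh=(-30,83,105)).items()}
    N=R@np.array([-.643,0,.766])
    pts=[p-(N*.03 if k[0]=='g' else 0) for k,p in P.items()]
    q=[tuple(int(v) for v in (p-[x0,y0]+.5)*f) for p in proj(n,pts)]
    cv2.polylines(c,[np.array(q[:6])],False,(0,0,255),1);cv2.line(c,q[6],q[7],(0,255,0),1)
    return c
a=show("side",cv2.imread("pics/side0.png"),225,155,345,245,3.3);b=show("top",cv2.imread("pics/top0.png"),250,160,340,240,4.4)
h=min(len(a),len(b));cv2.imwrite("pics/ov.png",np.hstack([a[:h],b[:h]]));print(a.shape,b.shape)
for tilt,off in((40,.12),(40,0)):
  for g in((-.115,.018,.171),(-.181,.018,.115)):
    for s in(1,-1):
      a=np.radians(tilt);z=np.array([np.sin(a),0,-np.cos(a)]);y=np.array([0,s,0]);M=R@np.c_[np.cross(y,z),y,z]
      print(g,s,robot.ik(O+R@np.array(g)-off*(R@z),M))
E
```

```text
knob (array([0.5271, 0.0035, 0.1713]), np.float64(0.0029218541140619094))
[0.5258 0.003  0.171 ] [0.6267 0.084  0.103 ] [0.6314 0.1303 0.103 ]
O [ 0.6382 -0.0269  0.    ] drum in head [-0.0231  0.1091  0.103 ] collar [-0.0233  0.1556  0.103 ]
bolts in head [array([-0.131 ,  0.0549,  0.021 ]), array([-0.1297, -0.0524,  0.021 ])]
[[248.6297 218.1685]
 [270.6031 202.7977]
 [316.7591 174.8177]] [[257.001  178.0154]
 [288.4665 181.9743]
 [308.1    214.7   ]]
(297, 396, 3) (352, 396, 3)
(-0.115, 0.018, 0.171) 1 [ 0.3359 -0.2885 -0.4851  2.4418  0.1715  0.2846  1.1391]
(-0.115, 0.018, 0.171) -1 [ 0.8134 -0.3802 -0.84    2.4328 -0.5344  0.3056 -1.3098]
(-0.181, 0.018, 0.115) 1 None
(-0.181, 0.018, 0.115) -1 None
(-0.115, 0.018, 0.171) 1 [ 0.8633  0.2024 -1.0858  2.3889  1.7033  0.3443 -0.2705]
(-0.115, 0.018, 0.171) -1 [ 0.0159  0.0927 -0.1905  2.4101  1.7763  0.1956  2.7276]
(-0.181, 0.018, 0.115) 1 None
(-0.181, 0.018, 0.115) -1 None
```

View pics/ov.png

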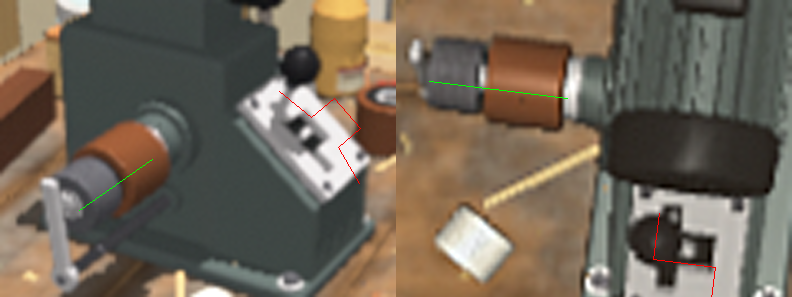

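The overlay shows the spindle line about 7 mm short in head x relative to the knob, so the knob probably isn't exactly at gate_1. I'll re-anchor the head on the spindle and bolts, and draw the slot where the rod really crosses the plate.

```bash
cat >> h.py <<'E'
yaw=-.105;R=np.array([[np.cos(yaw),-np.sin(yaw),0],[np.sin(yaw),np.cos(yaw),0],[0,0,1]])
O=np.array([.6382,-.0269,0])+R@[.0065,.001,0]
G={i+1:np.array(v)/1000 for i,v in enumerate([(-115,18,171),(-141,18,157),(-141,-18,157),(-163,-18,139),(-163,18,139),(-181,18,115)])}
W=lambda v:O+R@np.array(v,float)
def show(n,bgr,x0,y0,x1,y1,f):
    c=cv2.resize(bgr[y0:y1,x0:x1],None,fx=f,fy=f,interpolation=cv2.INTER_CUBIC)
    pv=np.array([-.069,0,.049])
    pts=[W(pv+(g-pv)*.765) for g in G.values()]+[W((-.03,.167,.105)),W((-.03,.083,.105))]+[W(g) for g in G.values()]
    q=[tuple(int(v) for v in (p-[x0,y0]+.5)*f) for p in proj(n,pts)]
    cv2.polylines(c,[np.array(q[:6])],False,(0,0,255),1);cv2.line(c,q[6],q[7],(0,255,0),1)
    cv2.circle(c,q[8],3,(255,255,0),1)
    return c
E
python3 - <<'E'
from h import *
np.set_printoptions(precision=3,suppress=True)
a=show("side",cv2.imread("pics/side0.png"),230,160,340,240,3.6);b=show("top",cv2.imread("pics/top0.png"),255,165,340,240,4.5)
h=min(len(a),len(b));cv2.imwrite("pics/ov2.png",np.hstack([a[:h],b[:h]]))
for tilt in(20,25,30,35,40):
  for i in G:
    for s in(1,-1):
      a=np.radians(tilt);z=np.array([np.sin(a),0,-np.cos(a)]);y=np.array([0,s,0]);M=R@np.c_[np.cross(y,z),y,z]
      q=robot.ik(W(G[i]),M)
      if q is not None: print(tilt,i,s,q)
E
```

```text
20 1 1 [ 0.571  0.22  -0.744  2.137  0.458  0.542  0.971]
20 1 -1 [ 0.471  0.202 -0.632  2.14   0.402  0.529 -2.123]
20 2 1 [ 0.627  0.205 -0.808  2.204  0.499  0.503  0.915]
20 2 -1 [ 0.492  0.181 -0.658  2.207  0.424  0.485 -2.162]
20 3 1 [ 0.62   0.179 -0.698  2.214  0.377  0.47   1.106]
20 3 -1 [ 0.508  0.163 -0.577  2.217  0.32   0.46  -1.987]
20 4 1 [ 0.674  0.182 -0.76   2.275  0.451  0.423  1.026]
20 4 -1 [ 0.525  0.16  -0.599  2.278  0.369  0.408 -2.044]
20 5 1 [ 0.689  0.215 -0.886  2.264  0.595  0.466  0.81 ]
20 5 -1 [ 0.479  0.174 -0.653  2.269  0.47   0.434 -2.224]
20 6 1 [ 0.778  0.276 -1.004  2.318  0.816  0.453  0.592]
20 6 -1 [ 0.428  0.191 -0.612  2.326  0.573  0.372 -2.34 ]
25 1 1 [ 0.63   0.199 -0.81   2.199  0.605  0.442  0.822]
25 1 -1 [ 0.533  0.181 -0.702  2.202  0.548  0.427 -2.271]
25 2 1 [ 0.69   0.186 -0.88   2.265  0.673  0.408  0.738]
25 2 -1 [ 0.471  0.149 -0.641  2.27   0.553  0.376 -2.301]
25 3 1 [ 0.671  0.155 -0.751  2.276  0.507  0.359  0.973]
25 3 -1 [ 0.57   0.141 -0.642  2.278  0.451  0.348 -2.12 ]
25 4 1 [ 0.737  0.164 -0.827  2.335  0.64   0.3
[... 1297 characters left out ...]
5 6 1 [ 0.812  0.269 -1.079  2.493  1.811  0.41  -0.418]
35 6 -1 [-0.195  0.13  -0.012  2.52   2.059  0.202  2.387]
40 1 1 [ 0.909  0.245 -1.147  2.374  1.693  0.385 -0.241]
40 1 -1 [ 0.017  0.104 -0.19   2.396  1.767  0.196  2.739]
40 2 1 [ 0.844  0.203 -1.082  2.439  1.83   0.363 -0.418]
40 2 -1 [-0.35   0.086  0.169  2.471  2.049  0.194  2.424]
40 3 1 [ 0.955  0.185 -1.07   2.449  1.946  0.28  -0.447]
40 3 -1 [ 0.459  0.105 -0.546  2.46   2.127  0.193  2.466]
40 4 1 [ 0.938  0.204 -1.066  2.507  2.117  0.329 -0.627]
40 4 -1 [ 0.444  0.118 -0.546  2.519  2.333  0.247  2.247]
40 5 1 [ 0.818  0.222 -1.077  2.496  1.969  0.41  -0.576]
40 5 -1 [-0.372  0.1    0.169  2.528  2.271  0.241  2.177]
```

View pics/ov2.png

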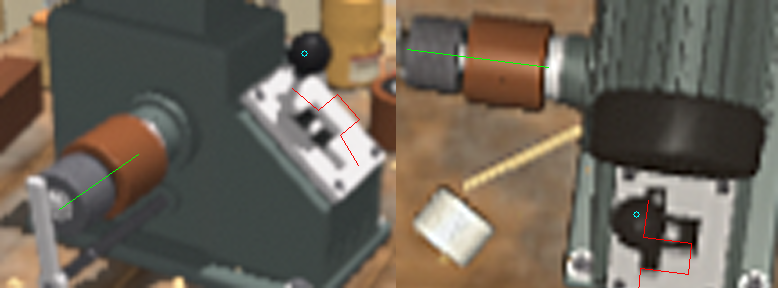

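The spindle line now fits the top view. The gate slot still disagrees by some pixels, so I'll look closely at the plate.

```bash
python3 - <<'E'
from h import *
s=cv2.imread("pics/side0.png");t=cv2.imread("pics/top0.png")
def p(im,n,x0,y0):
    a=cv2.resize(im[y0:y0+36,x0:x0+48],None,fx=8,fy=8,interpolation=cv2.INTER_CUBIC)
    a=cv2.convertScaleAbs(a,alpha=1.2); return np.hstack([a,show(n,im,x0,y0,x0+48,y0+36,8)])
cv2.imwrite("pics/pl.png",np.vstack([p(s,"side",294,170),p(t,"top",294,200)]))
E
```

```text
(no output)
```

View pics/pl.png

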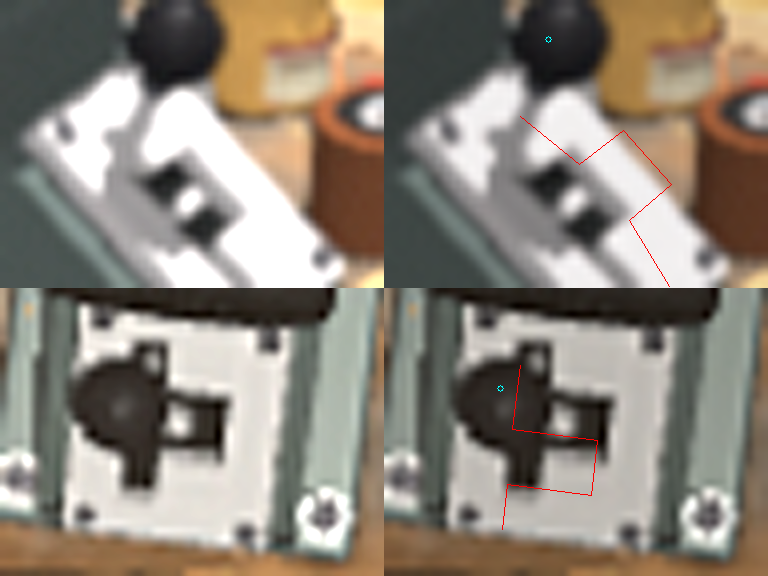

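```bash
python3 - <<'E'
from h import *
from scipy.optimize import least_squares
np.set_printoptions(precision=4,suppress=True)
px={1:(150,361),3:(210,412),4:(210,443),6:(140,472)}
obs=np.array([(294+(x+.5)/8-.5,200+(y-288+.5)/8-.5) for x,y in px.values()])
pv=np.array([-.069,0,.049])
P=lambda p:[W(pv+(G[i]-pv)*p[2]+[p[0],p[1],0]) for i in px]
f=lambda p:(proj("top",P(p))-obs).ravel()
r=least_squares(f,[0,0,.7],x_scale=[.01,.01,.1]);print(r.x,r.fun)
q=proj("side",[W(pv+(g-pv)*r.x[2]+[r.x[0],r.x[1],0]) for g in G.values()]);print('side crop',(q-[294,170]+.5)*8)
print('knob head(tri)',R.T@(tri((315.5,174.6),(308.1,214.7))[0]-O), 'drum',R.T@(plane("top",(279.1,178.3),.103)-O))
E
```

```text
[-0.0047 -0.001   0.5394] [ 0.605  -0.4131 -0.1772 -0.2743 -0.7431  0.625   0.3125  0.0697]
side crop [[126.7742 189.8636]
 [167.3722 223.2913]
 [197.9584 198.6976]
 [231.6322 236.3873]
 [201.5789 261.6082]
 [229.0658 307.7762]]
knob head(tri) [-0.1202  0.0176  0.1713] drum [-0.0296  0.1081  0.103 ]
```

Findings:
- The knob triangulates to gate_1 within 1 mm once the head is shifted -4.8 mm in x, and the slot in the top view agrees. I'll use that frame for the lever.
- The spindle parts were measured directly, so I'll use those positions for them.

Next I grasp the knob.

```bash
cat >> h.py <<'E'
OL=O+R@[-.0048,-.0005,0]
def L(v): return OL+R@np.array(v,float)
def tool(tilt,s=1):
    a=np.radians(tilt);z=np.array([np.sin(a),0,-np.cos(a)]);y=np.array([0,s,0]);return R@np.c_[np.cross(y,z),y,z]
def st(m=''):
    s=robot.get_state();print(m,'t%.1f'%s['time'],'head',np.round(R.T@(s['ee_pos']-OL),4),'F',np.round(R.T@s['force'],1),'open %.4f'%s['opening'],'gf %.0f'%s['grasp_force'],flush=True);return s
E
python3 - <<'E'
from h import *
M=tool(40)
robot.move_ptp(L(G[1])-.12*M[:,2],M);st('pre')
print(robot.move_linear(L(G[1]),.12,threshold=12));st('at')
robot.gripper_to(.0);st('grip')
E
```

```text
pre t2.3 head [-0.1918  0.0176  0.263 ] F [ 0.2  0.1 -0.2] open 0.0937 gf 0Traceback (most recent call last):
  File "<stdin>", line 4, in <module>
rig.PlanningError: the arm cannot follow that straight line within its joint ranges
```

```bash
python3 - <<'E'
from h import *
np.set_printoptions(precision=3,suppress=True)
print(robot.get_state()['qpos'])
for t in(42,40,38,36,34):
    M=tool(t)
    for o in (.12,.09,.06,.03,0): print(t,o,robot.ik(L(G[1])-o*M[:,2],M))
E
```

```text
[ 0.337 -0.283 -0.487  2.438  0.181  0.284  1.13 ]
42 0.12 [ 0.371 -0.3   -0.525  2.471  0.209  0.228  1.09 ]
42 0.09 [ 0.189 -0.185 -0.383  2.471  0.802  0.198  0.513]
42 0.06 [-0.015 -0.088 -0.191  2.467  1.298  0.2    0.034]
42 0.03 [ 0.91   0.054 -1.1    2.429  1.697  0.234 -0.319]
42 0 [ 0.851  0.211 -1.081  2.408  1.857  0.371 -0.423]
40 0.12 [ 0.337 -0.284 -0.487  2.439  0.181  0.284  1.13 ]
40 0.09 [ 0.498 -0.196 -0.641  2.433  0.316  0.2    1.002]
40 0.06 [ 0.191 -0.084 -0.376  2.433  0.966  0.195  0.371]
40 0.03 [-0.175  0.    -0.01   2.431  1.394  0.188 -0.045]
40 0 [ 0.861  0.208 -1.086  2.385  1.701  0.349 -0.266]
38 0.12 [ 0.308 -0.267 -0.454  2.407  0.159  0.337  1.162]
38 0.09 [ 0.437 -0.181 -0.581  2.404  0.272  0.256  1.056]
38 0.06 [ 0.671 -0.088 -0.815  2.394  0.549  0.192  0.796]
38 0.03 [ 0.732  0.037 -0.906  2.382  1.142  0.213  0.233]
38 0 [ 0.196  0.103 -0.371  2.378  1.48   0.2   -0.106]
36 0.12 [ 0.283 -0.249 -0.425  2.374  0.143  0.389  1.187]
36 0.09 [ 0.394 -0.166 -0.535  2.374  0.235  0.309  1.102]
36 0.06 [ 0.555 -0.075 -0.701  2.368  0.452  0.245  0.899]
36 0.03 [ 0.565  0.031 -0.733  2.359  0.883  0.229  0.49 ]
36 0 [ 0.202  0.104 -0.371  2.355  1.198  0.204  0.18 ]
34 0.12 [ 0.259 -0.23  -0.398  2.342  0.132  0.44   1.207]
34 0.09 [ 0.359 -0.151 -0.497  2.344  0.205  0.361  1.14 ]
34 0.06 [ 0.489 -0.064 -0.634  2.341  0.374  0.295  0.983]
34 0.03 [ 0.52   0.035 -0.683  2.334  0.698  0.261  0.679]
34 0 [-0.036  0.095 -0.117  2.338  0.872  0.2    0.5  ]
```

```bash
python3 - <<'E'
from h import *
np.set_printoptions(precision=3,suppress=True)
o=.12;ok=False
for t in(39,38,37,36,35):
    M=tool(t)
    try: robot.move_linear(L(G[1])-.1*M[:,2],.12,frame=M); robot.move_linear(L(G[1]),.12,frame=M,threshold=12); ok=True;print('tilt',t);break
    except robot.PlanningError as e: print(t,e)
s=st('x');print(s['qpos'])
if ok: robot.gripper_to(0);print(st('grip')['tool_rot'])
E
```

```text
39 the arm cannot follow that straight line within its joint ranges
tilt 38
x t4.6 head [-0.115  0.018  0.171] F [-0.3 -0.7 -0.9] open 0.0942 gf 0
[ 0.594  0.142 -0.787  2.368  1.505  0.259 -0.104]
grip t5.6 head [-0.115  0.018  0.171] F [ 0.2 -1.1 -0. ] open 0.0284 gf 30
[[-0.784  0.105  0.612]
 [ 0.083  0.994 -0.065]
 [-0.616 -0.    -0.788]]
```

```bash
python3 - <<'E'
from h import *
for i,t in((2,36),(3,34),(4,30),(5,28),(6,25)):
    for tt in (t,t-2,t-4,t+2):
        try: r=robot.move_linear(L(G[i]),.06,frame=tool(tt),threshold=25);break
        except robot.PlanningError: print('plan',i,tt)
    else: break
    st(f'g{i} {tt} {r}')
    if r: break
cv2.imwrite("pics/top1.png",robot.grab_frame("top")[:,:,::-1]);cv2.imwrite("pics/side1.png",robot.grab_frame("side")[:,:,::-1])
E
```

```text
g2 36 False t6.3 head [-0.141   0.0177  0.157 ] F [ 9.5 -1.7 -5.1] open 0.0290 gf 30
g3 34 False t7.0 head [-0.1416 -0.0173  0.1566] F [ 5.1  3.7 -5.8] open 0.0283 gf 30
g4 30 False t7.7 head [-0.1632 -0.0175  0.1389] F [ 5.7  1.9 -4.2] open 0.0286 gf 30
g5 28 False t8.4 head [-0.1636  0.018   0.1386] F [-6.4 -0.8  4.1] open 0.0280 gf 30
g6 25 False t9.1 head [-0.1814  0.0183  0.1149] F [-7.4  0.4  4.9] open 0.0258 gf 29
```

```bash
python3 - <<'E'
from h import *
g=G[6]+np.array([-.6,0,-.8])*.004
print(robot.move_linear(L(g),.04,threshold=14));st('push')
robot.gripper_to(.06);s=st('open')
robot.move_linear(s['ee_pos']-.10*s['tool_rot'][:,2],.2);st('back')
a=robot.grab_frame("side")[:,:,::-1];b=robot.grab_frame("top")[:,:,::-1]
cv2.imwrite("pics/side2.png",a);cv2.imwrite("pics/top2.png",b)
f=lambda im,x0,y0:cv2.resize(im[y0:y0+110,x0:x0+110],(396,396),interpolation=cv2.INTER_CUBIC)
cv2.imwrite("pics/v2.png",np.hstack([f(a,230,150),f(b,245,150)]))
print('g6 px',proj("side",[L(G[6])]),proj("top",[L(G[6])]))
E
```

```text
False
push t9.4 head [-0.1836  0.0182  0.1118] F [-6.6  0.6  4. ] open 0.0247 gf 29
open t10.1 head [-0.1834  0.018   0.1118] F [ 0.2 -0.1  0.5] open 0.0598 gf 0
back t12.0 head [-0.2257  0.018   0.2022] F [-0.5 -0.5  0.3] open 0.0597 gf 0
g6 px [[340.82768883 203.29302236]] [[305.23830953 241.15262859]]
```

View pics/v2.png

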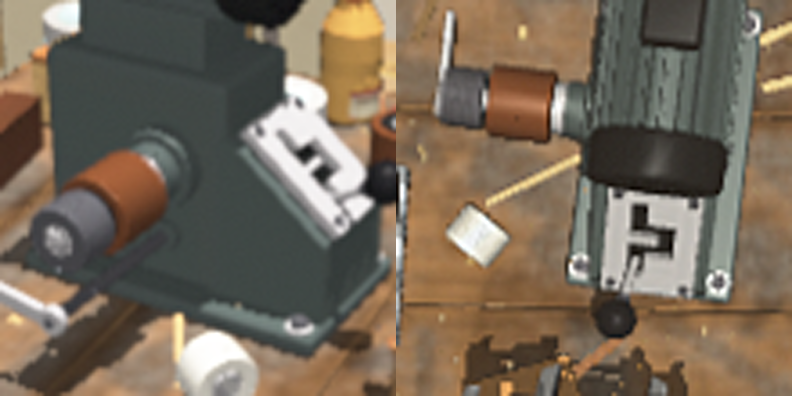

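The lever is down and the keeper has swung to +x. The knob is at top (305.6,237.5), about 3.7 px short of the predicted g6, so I'll triangulate it and push it home.

```bash
python3 - <<'E'
from h import *
np.set_printoptions(precision=4,suppress=True)
def dark(im,x0,y0,x1,y1):
    c=cv2.resize(im[y0:y1,x0:x1],None,fx=4,fy=4,interpolation=cv2.INTER_CUBIC)
    m=(c.max(2)<75).astype(np.uint8);k=max(cv2.findContours(m,0,1)[0],key=cv2.contourArea)
    c,r=cv2.minEnclosingCircle(k);return (np.array(c)+.5)/4-.5+[x0,y0],r/4
t,rt=dark(cv2.imread("pics/top2.png"),296,229,316,245);s,rs=dark(cv2.imread("pics/side2.png"),328,190,347,210)
P,g=tri(s,t);h=R.T@(P-OL);print(t,rt,s,rs,h,g)
print('shift angle',np.arctan2(-(h[0]+.069),h[2]-.049)-np.arctan2(.046,.122), 'with O',np.arctan2(-(h[0]-.0048+.069),h[2]-.049)-np.arctan2(.046,.122))
E
```

```text
[304.5355 235.6139] 8.264244079589844 [333.8632 199.613 ] 10.015290260314941 [-0.1662  0.0219  0.1221] 0.0024570886426447057
shift angle 0.5654338019110348 with O 0.5884299044612171
```

```bash
python3 - <<'E'
from h import *
np.set_printoptions(precision=4,suppress=True)
P,g=tri((336.1,200.0),(305.6,237.1));k=R.T@(P-OL);print('knob',k,g)
M=tool(25)
robot.move_linear(L(k)-.06*M[:,2],.15,frame=M)
print(robot.move_linear(L(k),.1,threshold=12));st()
robot.gripper_to(0);st('grip')
d=np.array([-.55,0,-.835])
for i in range(1,9):
    r=robot.move_linear(L(k+d*.0025*i),.04,threshold=14);st(f'{i} {r}')
    if r:break
E
```

```text
knob [-0.1699  0.0186  0.1207] 0.0017072901100319397
False
 t14.1 head [-0.1699  0.0185  0.121 ] F [ 0.2 -0.4 -0.5] open 0.0603 gf 0
grip t14.7 head [-0.17    0.0184  0.1206] F [ 0.  -0.5  0.6] open 0.0288 gf 30
1 False t15.0 head [-0.1712  0.0185  0.1186] F [ 1.5 -0.9  0.5] open 0.0287 gf 30
2 False t15.2 head [-0.1723  0.0186  0.1167] F [ 4.9 -1.7  0.5] open 0.0289 gf 30
3 False t15.5 head [-0.1729  0.0188  0.1153] F [ 0.6 -3.1 16.5] open 0.0283 gf 30
4 False t15.7 head [-0.1738  0.0188  0.1136] F [ 3.8 -3.2 18.1] open 0.0281 gf 30
5 False t16.0 head [-0.1748  0.0189  0.1117] F [ 5.3 -3.9 20. ] open 0.0287 gf 30
6 False t16.2 head [-0.1758  0.0189  0.1099] F [ 7.5 -4.  19.7] open 0.0288 gf 30
7 False t16.5 head [-0.177   0.0189  0.1079] F [ 7.8 -4.3 19.9] open 0.0287 gf 30
8 False t16.7 head [-0.1783  0.0189  0.1058] F [ 9.7 -4.4 19. ] open 0.0283 gf 30
```

```bash
python3 - <<'E'
from h import *
robot.gripper_to(.06);s=st('open')
robot.move_linear(s['ee_pos']-.10*s['tool_rot'][:,2],.2);st('back')
a=robot.grab_frame("side")[:,:,::-1];b=robot.grab_frame("top")[:,:,::-1]
cv2.imwrite("pics/side3.png",a);cv2.imwrite("pics/top3.png",b)
f=lambda im,x0,y0,w,h:cv2.resize(im[y0:y0+h,x0:x0+w],(396,300),interpolation=cv2.INTER_CUBIC)
p=lambda n,x,y:show(n,cv2.imread(f"pics/{n}3.png"),x,y,x+48,y+36,8)
cv2.imwrite("pics/v3.png",np.vstack([np.hstack([f(a,310,185,44,33),f(b,285,210,44,33)]),np.hstack([f(a,225,180,66,50),f(b,250,150,66,50)])]))
E
```

```text
open t17.4 head [-0.181   0.0186  0.1039] F [-0.1 -0.8 -0.1] open 0.0599 gf 0
back t19.5 head [-0.2232  0.0185  0.1944] F [ 0.2 -0.2  0.1] open 0.0602 gf 0
```

View pics/v3.png

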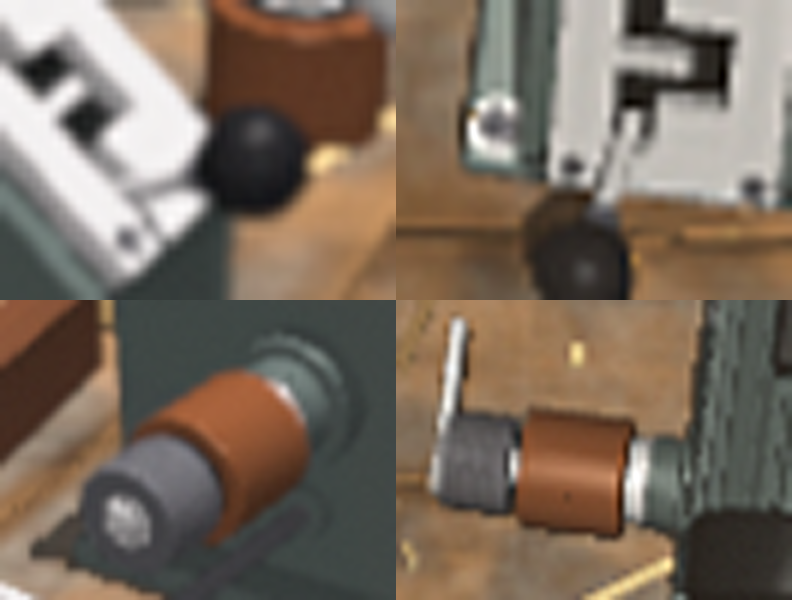

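The knob has moved further, to side (337.7,202.3) and top (305.0,238.0). The keeper lies to +x, clear of the nose, and the drum and collar haven't moved.

```bash
python3 - <<'E'
from h import *
np.set_printoptions(precision=4,suppress=True)
a0=None
for s,t in (((315.5,174.6),(308.1,214.7)),((336.1,200.0),(305.6,237.1)),((337.7,202.3),(305.0,238.0))):
    P,g=tri(s,t);h=R.T@(P-OL);a=np.arctan2(-(h[0]+.069),h[2]-.049)
    if a0 is None:a0=a
    print(h,g,'angle',a-a0,'dist from pivot',np.hypot(h[0]+.069,h[2]-.049))
for q in(.6,.65,.68,.71):
    b=q+np.arctan2(.046,.122);k=L((-.069-.130*np.sin(b),.018,.049+.130*np.cos(b)));print(q,proj("side",[k]),proj("top",[k]))
E
```

```text
[-0.1154  0.0181  0.1713] 0.0029218541140619094 angle 0.0 dist from pivot 0.13077337727692523
[-0.1699  0.0186  0.1207] 0.0017072901100319397 angle 0.5908172231696975 dist from pivot 0.1237802163655808
[-0.1734  0.0195  0.1162] 0.0006734383188796806 angle 0.636117019412496 dist from pivot 0.12412672391981117
0.6 [[338.8558 199.4191]] [[305.4113 238.9317]]
0.65 [[340.1563 201.9018]] [[305.2954 240.3923]]
0.68 [[340.8811 203.4075]] [[305.2339 241.2134]]
0.71 [[341.5634 204.9233]] [[305.1784 241.9925]]
```

The 20 N reaction along the arc, after 5.7 mm of knob travel, means the lever is against its end stop, so it is parked. Next is the collar.

```bash
cat >> h.py <<'E'
D=R@np.c_[[0,1,0],[1,0,0],[0,0,-1]]
E
python3 - <<'E'
from h import *
np.set_printoptions(precision=3,suppress=True)
for z in(.105,.111): print('nose',proj("side",[W((-.03,.167,z))]),proj("top",[W((-.03,.167,z))]))
print('collar top',R.T@(plane("top",(263.,176.8),.103)-O))
for s in(1,-1):
    M=D@np.diag([s,s,1])
    for v in((-.2,.17,.25),(-.03,.15,.25),(-.03,.15,.107),(-.03,.21,.107)): print(s,robot.ik(W(v),M))
    for v in ((.52,.32,.1),(.52,.32,.03),(.52,.235,.03)): print(s,robot.ik(v,M))
E
```

```text
nose [[245.931 217.608]] [[256.967 175.572]]
nose [[245.774 215.185]] [[256.671 175.189]]
collar top [-0.031  0.151  0.103]
1 [-0.877  0.162  0.531  1.922 -0.093  1.081 -0.413]
1 [-0.625  0.471  0.533  1.551 -0.251  1.188 -0.151]
1 [-0.623  0.632  0.533  1.675 -0.381  0.94  -0.052]
1 [-0.697  0.665  0.533  1.619 -0.391  0.966 -0.137]
1 [-0.996  0.589  0.533  1.766 -0.372  0.889 -0.404]
1 [-0.993  0.7    0.532  1.793 -0.482  0.781 -0.319]
1 [-0.886  0.644  0.532  1.897 -0.475  0.728 -0.184]
-1 [ 0.38   0.244 -0.894  1.885  0.212  1.111  2.442]
-1 [ 0.494  0.702 -1.164  1.51   0.652  1.36   2.316]
-1 [ 0.466  0.866 -1.1    1.635  0.827  1.174  2.201]
-1 [ 0.338  0.871 -1.054  1.579  0.804  1.177  2.148]
-1 [ 0.068  0.742 -0.954  1.728  0.691  1.046  1.907]
-1 [ 0.026  0.831 -0.888  1.757  0.783  0.949  1.845]
-1 [ 0.209  0.799 -0.934  1.86   0.811  0.918  1.921]
```

```bash
python3 - <<'E'
from h import *
s=robot.get_state(); robot.move_linear(W((-.24,.06,.27)),.25);st()
robot.gripper_to(.085)
robot.move_ptp(W((-.2,.17,.25)),D);st('wp')
robot.move_linear(W((-.03,.151,.23)),.25);st('above')
print(robot.move_linear(W((-.03,.151,.108)),.15,threshold=8));st('down')
robot.gripper_to(0);st('grip')
E
```

```text
t20.1 head [-0.2352  0.0608  0.2702] F [-0.1 -0.5 -1. ] open 0.0599 gf 0
wp t23.2 head [-0.1952  0.1702  0.25  ] F [ 0.3 -0.2 -1. ] open 0.0852 gf 0
above t24.0 head [-0.026   0.1515  0.23  ] F [-0.2 -0.2  0.7] open 0.0845 gf 0
False
down t25.0 head [-0.0247  0.1517  0.109 ] F [ 0.3 -0.3  0.2] open 0.0851 gf 0
grip t25.7 head [-0.0241  0.1515  0.1085] F [ 6.6  0.4 -1.4] open 0.0434 gf 30
```

```bash
python3 - <<'E'
from h import *
robot.move_linear(W((-.028,.151,.1085)),.03);st('x+2')
robot.move_linear(W((-.028,.151,.110)),.03);st('z+1.5')
y=.151
for y in(.165,.180,.21):
    r=robot.move_linear(W((-.028,y,.110)),.08,threshold=12);st(f'{y} {r}')
    if r:break
E
```

```text
x+2 t26.0 head [-0.0234  0.1514  0.1083] F [ 0.   0.3 -1.1] open 0.0430 gf 30
z+1.5 t26.2 head [-0.0233  0.1515  0.11  ] F [ 0.   0.2 -2.1] open 0.0432 gf 30
0.165 False t26.5 head [-0.0234  0.1665  0.1098] F [ 0.2 -1.1 -1.8] open 0.0428 gf 30
0.18 False t26.9 head [-0.0233  0.1812  0.1099] F [ 0.3 -0.3 -1.5] open 0.0435 gf 30
0.21 False t27.4 head [-0.0233  0.2107  0.1099] F [-0.6 -0.3 -2.7] open 0.0433 gf 30
```

```bash
python3 - <<'E'
from h import *
robot.move_linear((.522,.322,.10),.25)
robot.move_linear((.522,.322,.045),.12);st('hi')
print(robot.move_linear((.522,.322,.026),.025,threshold=4));print(st('lo')['ee_pos'])
robot.gripper_to(.062);st('open')
robot.move_linear((.522,.322,.15),.2)
a=robot.grab_frame("side")[:,:,::-1];b=robot.grab_frame("top")[:,:,::-1]
cv2.imwrite("pics/side4.png",a);cv2.imwrite("pics/top4.png",b)
robot.gripper_to(.085)
E
```

```text
hi t28.9 head [-0.1532  0.3339  0.0453] F [ 0.7  0.1 -1.8] open 0.0435 gf 30
True
lo t29.4 head [-0.1543  0.3345  0.0319] F [-1.   0.7  4.3] open 0.0433 gf 30
[0.52159306 0.32228143 0.03189234]
open t29.9 head [-0.1543  0.3342  0.0317] F [-0.1  0.  -0.3] open 0.0623 gf 0
```

```bash
python3 - <<'E'
from h import *
robot.move_linear((.522,.322,.22),.25)
robot.move_linear(W((-.028,.19,.22)),.25);robot.move_linear(W((-.028,.114,.20)),.2)
print(robot.move_linear(W((-.028,.114,.107)),.12,threshold=8));st('down')
robot.gripper_to(0);st('grip')
robot.move_linear(W((-.028,.114,.1085)),.03);st('up')
E
```

```text
False
down t34.2 head [-0.0228  0.1146  0.1077] F [ 0.  -0.3  0.6] open 0.0852 gf 0
grip t34.8 head [-0.0231  0.1145  0.1071] F [-0.2  0.2  2.1] open 0.0529 gf 30
up t35.0 head [-0.0233  0.1145  0.1085] F [-1.   0.2 -1.4] open 0.0533 gf 30
```

```bash
python3 - <<'E'
from h import *
for y in(.13,.15,.175,.225):
    r=robot.move_linear(W((-.028,y,.1085)),.1,threshold=12);st(f'{y} {r}')
    if r:break
else:
    robot.move_linear((.522,.232,.10),.2)
    robot.move_linear((.522,.232,.050),.12);st('hi')
    print(robot.move_linear((.522,.232,.029),.025,threshold=4));print(st('lo')['ee_pos'])
    robot.gripper_to(.073);st('open')
    robot.move_linear((.522,.232,.22),.2)
    a=robot.grab_frame("side")[:,:,::-1];b=robot.grab_frame("top")[:,:,::-1]
    cv2.imwrite("pics/side5.png",a);cv2.imwrite("pics/top5.png",b)
    f=lambda im,x0,y0,w,h:cv2.resize(im[y0:y0+h,x0:x0+w],(400,400),interpolation=cv2.INTER_CUBIC)
    cv2.imwrite("pics/v5.png",np.hstack([f(a,200,160,160,160),f(b,160,130,170,170)]))
E
```

```text
0.13 False t35.3 head [-0.0234  0.1315  0.1083] F [-0.4 -1.  -2. ] open 0.0532 gf 30
0.15 False t35.7 head [-0.0234  0.1514  0.1084] F [ 0.  -0.9 -1. ] open 0.0529 gf 30
0.175 False t36.1 head [-0.0234  0.1762  0.1083] F [ 0.9 -0.8 -0.3] open 0.0532 gf 30
0.225 False t36.7 head [-0.0232  0.2252  0.1084] F [-0.7 -1.1 -1.3] open 0.0532 gf 30
hi t38.1 head [-0.1438  0.2444  0.0501] F [-0.4 -0.1 -0.8] open 0.0531 gf 30
True
lo t38.6 head [-0.1445  0.2449  0.0362] F [0.1 0.9 1.5] open 0.0529 gf 30
[0.52187776 0.23213234 0.03617114]
open t39.2 head [-0.1448  0.2448  0.0362] F [-0.7 -0.2  0.6] open 0.0729 gf 0
```

View pics/v5.png

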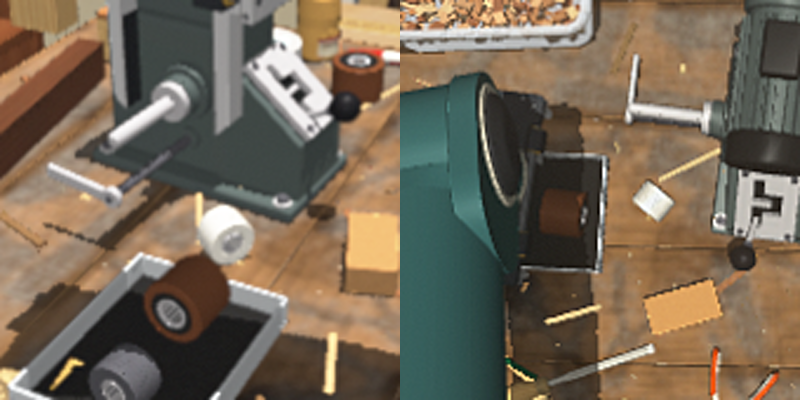

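The side view shows both parts resting in the tray, the drum at (187,295) and the collar at (125,375). The spindle is bare, the keeper lies to +x, and the knob is down at the park end. I'll check the keeper's angle before handing in.

```bash
python3 - <<'E'
from h import *
np.set_printoptions(precision=4,suppress=True)
T,g=tri((220.8,227.2),(259.7,154.0));S,g2=tri((246,237.2),(257.5,178.7))
print(R.T@(T-O),g,R.T@(S-O),g2)
# knob seen now, both frames
P,g=tri((338.1,201.9),(305.0,238.0))
for o in(O,OL): h=R.T@(P-o);print(h,np.arctan2(-(h[0]+.069),h[2]-.049)-.3606)
E
```

```text
[0.0371 0.1747 0.0641] 0.0012563395157652528 [-0.0309  0.1717  0.0578] 0.0007232581704458014
[-0.1786  0.0188  0.1173] 0.6526390096275749
[-0.1738  0.0193  0.1173] 0.6323315135236649
```

The keeper is 5° off level, which is consistent with park. There's time left, so I'll confirm the end stop with a gentle closed-finger push on the knob, limited to 10 N.

```bash
python3 - <<'E'
from h import *
np.set_printoptions(precision=3,suppress=True)
robot.move_linear((.42,.20,.28),.3);st()
M=min((tool(20,s) for s in(1,-1)),key=lambda M:9 if (q:=robot.ik(OL+R@[-.178,.018,.19],M)) is None else np.abs(q-robot.get_state()['qpos']).max())
tip=lambda x,z:OL+R@np.array([x,.0185,z])-.019*M[:,2]
robot.move_ptp(tip(-.20,.19),M);robot.gripper_to(0);st('pre')
robot.move_linear(tip(-.176,.145),.12);st('above')
r=robot.move_linear(tip(-.182,.118),.03,threshold=10);s=st(f'push {r}')
print('tip',R.T@(s['ee_pos']+.019*s['tool_rot'][:,2]-OL))
E
```

```text
t41.0 head [-0.242  0.203  0.28 ] F [-0.1  0.2 -0.2] open 0.0729 gf 0
pre t43.6 head [-0.206  0.018  0.208] F [-0.3 -0.   0.1] open 0.0003 gf 0
above t44.2 head [-0.183  0.018  0.163] F [ 0.2  0.1 -0.4] open 0.0007 gf 0
push True t44.9 head [-0.187  0.019  0.143] F [-6.7  0.1 14. ] open 0.0004 gf 7
tip [-0.18   0.019  0.126]
```

The knob resists firmly with its top at z = 126 mm, at or past gate_6 (top at 130 mm), so it is at the stop.

```bash
python3 - <<'E'
from h import *
s=robot.get_state();robot.move_linear(s['ee_pos']-.10*s['tool_rot'][:,2],.2);st()
robot.pause(.2)
a=robot.grab_frame("side")[:,:,::-1];b=robot.grab_frame("top")[:,:,::-1]
f=lambda im,x0,y0,w,h:cv2.resize(im[y0:y0+h,x0:x0+w],(400,400),interpolation=cv2.INTER_CUBIC)
cv2.imwrite("pics/v6.png",np.hstack([f(a,200,160,160,160),f(b,160,130,170,170)]))
E
```

```text
t45.6 head [-0.2213  0.0186  0.2366] F [ 0.8  0.4 -0.4] open 0.0006 gf 0
```

View pics/v6.png

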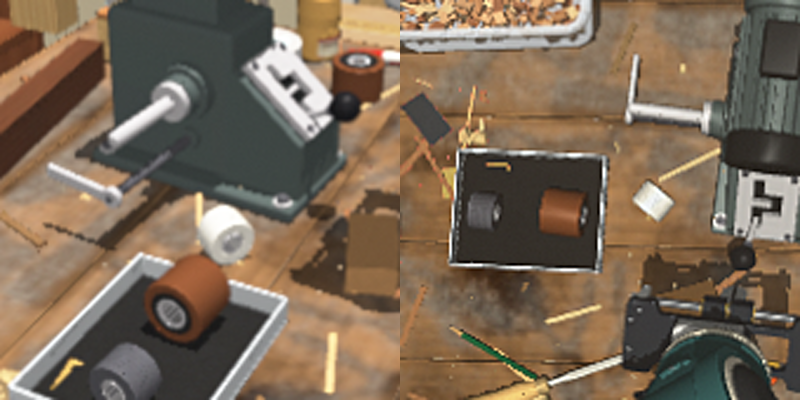

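The top view shows the collar at (485,210) and the drum at (562,212) inside the tray. The spindle is bare, the lever is parked, and the gripper is clear of everything.

```bash
python3 -c "
from rig import robot
print(robot.sign_off())"
```

```text
the job is handed in; nothing more can be done
None
```

I parked the lever against its end stop, set the collar and then the drum down in the tray without dropping either, and handed the job in at about 46 s with the gripper clear of everything.

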